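# Fit a mower tank's bayonet cap and hold it at the vent marks

## Robot

A 7-joint arm with a two-finger parallel gripper is mounted at the origin on the work surface. World frame = base frame: x ahead of the robot, y to its left, z up, the work surface at z = 0. Lengths are in m, angles in rad, forces in N, time in s.
With the tool pointing down it reaches from about 0.4 to 0.85 m from the base axis. Payload 4.4 kg.
Tool frame: the origin (TCP) lies on the mounting face of the last link; the fingertips stand 199 mm ahead of it and the grasp point (between the pads) lies 180 mm ahead of it; x points along the fingers, y is the direction in which the jaws open and shut, and the axes are right-handed (so a half turn about x gives the same grasp; the last joint's range is limited). The gripper opens to 94 mm and grips with 3 to 60 N. Pads are 16 mm wide; open, the fingers measure 119 mm over their backs; the gripper's body (75 mm by 177 mm) begins 78 mm behind the grasp point.
Start: joints at [-1.249, 0.628, 0.038, 1.517, -0.027, 0.996, -0.02], TCP at [0.246, 0.602, 0.405] pointing down, gripper open.
Joint ranges: [-3.06, 3.06], [-0.37, 2.12], [-1.25, 1.32], [0.18, 2.47], [-1.1, 4.24], [0.23, 1.98], [-2.94, 2.94]. Speed limits (rad/s): [2.57, 2.57, 3.14, 3.14, 3.14, 3.14, 3.14].

## Interface

Orientations are given as a unit quaternion [x, y, z, w].
In Python, from station import robot gives the robot as it stands. Calls block until the motion is done:
- robot.reach(position, orientation): joint-space move of the TCP to a pose.
- robot.movel(position, rate=0.15, orientation=None, f_stop=None): straight line of the TCP; orientation=None keeps the orientation; rate is the mean speed in m/s. With f_stop (N) it stops when the force on the tool has changed by that much, and returns True; else False.
- robot.goto_joints(angles): joint-space move.
- robot.move_gripper(opening, grip_force=None): finger opening in m; grip_force is the grip in N (None keeps the last); returns when the fingers have stopped.
- robot.dwell(seconds).
- robot.ik(position, orientation): joint angles nearest the present ones, or None.
- robot.observe(): the state.
- robot.grab_frame(name): name is "scene" or "top" or "wrist"; returns a dict with "frame" (384x512x3 uint8, red, green, blue), "fx", "fy", "cx", "cy" (pixels), "position" and "orientation" of the camera in the world; the wrist camera has in their place "tool_from_camera" (4x4, takes a point from camera to tool coordinates, whose origin is the TCP and whose axes are the tool frame's). Camera axes: x right, y down, z forward; pixel columns grow to the right and rows downward; lengths in m; the calibration is good to about 2 mm. A picture is of the moment at which its call begins: read the wrist's pose just before it. There is no depth.
A pose or a line that the arm cannot do raises robot.MotionError and nothing moves.
- robot.hand_in(): hands the job in, once; it reports no verdict.
The state is a dict: "clock": time; "joint_pos": joint angles; "joint_velocities": joint speeds; "tau": joint torques, N m; "position": TCP position; "eef_rot": TCP orientation; "contact_force": force on the tool from outside, world axes, zero at the start; "ft_torque": the same for the moment, N m; "grip_width": finger opening in m.
Only numpy, scipy, OpenCV 4.12 (cv2) and the standard library are available. Lean on these libraries where they do the work, as an engineer would, in place of code of your own. Each camera call takes 0.05 s, during which the arm holds its last target. There are 200 camera calls.

## Task

Lift the orange dust cover off the filler neck of the white mower fuel tank and stand it upright in the grey tray. Then fit the black bayonet cap: lower it into the neck with its bar handle in line with the blue marks and twist it clockwise (seen from above) to the yellow vent marks, halfway to the lock, never on to the red marks where it clicks shut. Finish while still gripping the cap there so the tank can breathe out - do not let go - and leave the oil bottle and screwdriver alone.

Things in the scene. Friction and masses are not known exactly. Their poses are not given: they have to be found in the camera images.
- tank: White plastic mower fuel tank fixed to the bench, about 200 (x) x 230 (y) x 100 mm high. Origin on the bench top under the axis of its aluminium filler neck, z up. The neck is a tube, 74 mm outside, 56 mm bore, from 100 to 128 mm above the bench. Paired marks lie on the tank top and neck rim, facing each other: blue along the tank's +x and -x, yellow and red clockwise of them.
- neck (a point): Centre of the neck's mouth on its top rim, 128 mm above the bench. An inward steel flange here, 6.5 mm thick, leaves a hole 41 mm across with two facing slots, 14 mm wide, reaching out to the 56 mm bore, along the tank's +x and -x (blue marks). The cap's lugs pass down the slots, then turn clockwise under the flange; a stop prevents anticlockwise turning.
- vent_mark: Vent position: frame at the centre of the neck's mouth, z up, its x axis along the line through the two yellow marks, 50 degrees clockwise (seen from above) of the blue ones. The cap is right when its x axis lies along this line, either way round.
- lock_mark: Locked position, to be avoided: frame at the centre of the neck's mouth, z up, its x axis along the line through the two red marks, 100 degrees clockwise of the blue ones. Past about 64 degrees small sprung balls click over the lugs, but too lightly to feel for: go by the marks. A stop ends the turn at 100.
- cap: Black bayonet cap, ~120 g, standing on its plug. Origin: centre of the plug's underside, z up. Plug 37 mm diameter, z 0-18; two steel lugs along +x and -x out to 25.5 mm, 8 wide, z 4-9; disc 62 mm diameter, z 18-26; bar handle along x, 54 long, 12 thick, z 26-56, white line on top. Half a turn makes no difference. Seated, the disc lies on the neck rim, origin 110 mm above the bench, play 2 mm.
- cover: Orange plastic dust cover, about 80 g, sitting loosely over the filler neck at the start. Origin at the centre of its open lower rim, z up; 86 mm diameter, skirt 16 mm deep with inner diameter 80, top at 20 mm, and on it a round knob, 26 mm diameter, from 20 to 48 mm. On the neck its origin is 112 mm above the bench.
- tray: Grey plastic tray, fixed, 170 x 170 mm outside, 30 mm high, walls and floor 5 mm. Origin at the centre of its underside.
- oil_bottle: Green oil bottle with yellow label, 64 mm diameter, 170 mm high, origin under its centre. Leave it alone.
- screwdriver: Screwdriver with red handle lying on the bench, about 200 mm long along its x. Leave it alone.
Things that resemble listed ones, but are neither listed nor needed, are in the scene too. Of the things shaped like the cover, the orange one is meant.

How it is judged:
By the outcome, as a careful person would: the job done as asked, in the order asked, and still so for the second after the job is handed in, while the arm keeps its last pose, push and grip.
It also fails if it takes over 70 s, if anything falls off the work surface, if the arm or the gripper's body presses on something with over 40 N, if the wrist force passes 120 N, or if a joint passes its speed limit or range.

## Working session

There is one attempt and no reset: what is moved stays moved. The work goes in short steps, each a Python script; the robot and the scene stay as the last script left them, time stands still between calls to the robot, and variables do not carry over. Pictures are saved under pics/ and viewed, about 8 in all and at most 12, crops included, and the job is handed in when it is done.

```bash
ls; mkdir -p pics; python3 - <<'E'
from station import robot
import cv2,numpy as np
for n in("scene","top"):
    f=robot.grab_frame(n); cv2.imwrite(f"pics/{n}0.png",f["frame"][...,::-1])
    print(n,{k:np.round(v,4).tolist() for k,v in f.items() if k!="frame"})
w=robot.grab_frame("wrist");print(w["tool_from_camera"],w["fx"],w["cx"],w["cy"])
print(robot.observe())
E
python3 -c "
import cv2,numpy as np
cv2.imwrite('pics/a.png',cv2.resize(cv2.imread('pics/top0.png'),(800,600),interpolation=cv2.INTER_CUBIC))"
```

```text
pics
scene {'fx': 443.856, 'fy': 443.856, 'cx': 250.5365, 'cy': 188.0455, 'position': [1.5451, -0.379, 0.8489], 'orientation': [0.735, 0.4992, -0.2562, -0.3806]}
top {'fx': 388.3918, 'fy': 388.3918, 'cx': 256.4515, 'cy': 197.0617, 'position': [0.4661, -0.0105, 1.0328], 'orientation': [-0.7056, 0.7061, -0.0412, 0.0441]}
[[ 5.61810901e-04 -2.90147864e-01  9.56981662e-01  2.02344229e-02]
 [ 9.99999145e-01  1.29343010e-03 -1.94909104e-04 -9.22528152e-04]
 [-1.18123643e-03  9.56980953e-01  2.90148343e-01 -8.46806784e-02]
 [ 0.00000000e+00  0.00000000e+00  0.00000000e+00  1.00000000e+00]] 283.13074921942587 257.0892427415608 194.46091750925453
{'clock': 0.15, 'joint_pos': array([-1.24881898,  0.62908325,  0.03844761,  1.51808276, -0.02698407,
        0.99632577, -0.01999294]), 'joint_velocities': array([-1.85142916e-04, -1.03462444e-03,  1.27841467e-03, -2.99162759e-03,
        5.40363095e-05, -1.09042507e-03,  1.04875666e-03]), 'tau': array([ 7.92159153e-04, -5.50091279e+01,  1.14436459e+00, -1.86815947e+01,
       -5.22563222e-02,  2.09044630e-02,  1.02923987e-04]), 'position': array([0.2456764 , 0.60155795, 0.40401562]), 'eef_rot': array([ 0.13575623,  0.69394715, -0.13671671,  0.69376951]), 'contact_force': array([ 0.55685085, -0.24947863,  0.25640283]), 'ft_torque': array([ 0.03924574,  0.0222926 , -0.03358951]), 'grip_width': 0.09408127400342492}
```

View pics/a.png

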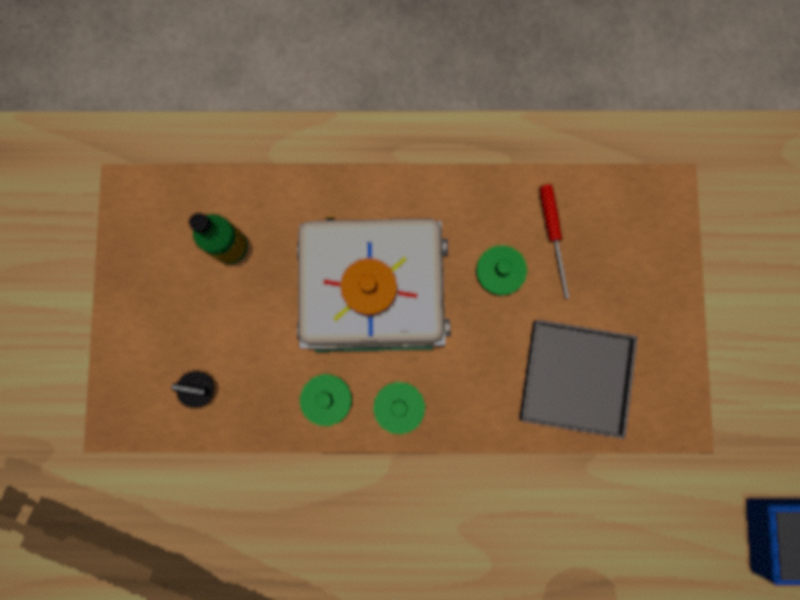

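View pics/scene0.png

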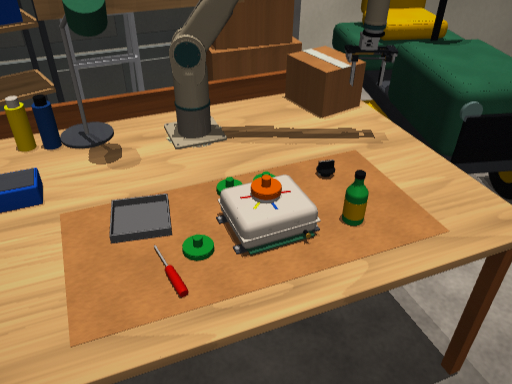

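The top view (800 px) shows the tank with the orange cover at (369,286). The look-alike covers are green, at (502,270), (325,400) and (399,408). The only black cap is at (195,389), the tray is at (578,378), the bottle at (218,238) and the screwdriver at (553,240). I choose the orange cover on the neck, and will check it with a close wrist view.

```bash
cat > h.py <<'E'
from station import robot
import cv2,numpy as np
from scipy.spatial.transform import Rotation as R
def quat(phi):  # tool down, jaws opening along world heading phi
    y=np.array([np.cos(phi),np.sin(phi),0]);x=np.array([0,0,-1.])
    return R.from_matrix(np.c_[x,y,np.cross(x,y)]).as_quat()
def cam(name):
    if name=="wrist":
        o=robot.observe(); f=robot.grab_frame(name)
        T=np.eye(4);T[:3,:3]=R.from_quat(o["eef_rot"]).as_matrix();T[:3,3]=o["position"]
        T=T@f["tool_from_camera"]
    else:
        f=robot.grab_frame(name)
        T=np.eye(4);T[:3,:3]=R.from_quat(f["orientation"]).as_matrix();T[:3,3]=f["position"]
    f["T"]=T; return f
def ground(f,u,v,z):
    d=f["T"][:3,:3]@[(u-f["cx"])/f["fx"],(v-f["cy"])/f["fy"],1]; p=f["T"][:3,3]
    return p+d*(z-p[2])/d[2]
def rectify(f,c,half,z,s=0.0005):
    """image of the plane z around c; row down = -x, col right = -y ; s m/px"""
    n=int(2*half/s); w=np.array([[c[0]+half,c[1]+half],[c[0]+half,c[1]-half],[c[0]-half,c[1]-half],[c[0]-half,c[1]+half]])
    P=np.c_[w,np.full(4,z)]; q=(P-f["T"][:3,3])@f["T"][:3,:3]
    px=np.c_[f["fx"]*q[:,0]/q[:,2]+f["cx"],f["fy"]*q[:,1]/q[:,2]+f["cy"]]
    H=cv2.getPerspectiveTransform(px.astype(np.float32),np.float32([[0,0],[n,0],[n,n],[0,n]]))
    return cv2.warpPerspective(f["frame"],H,(n,n),flags=cv2.INTER_CUBIC)
E
cat > s1.py <<'E'
from h import *
f=cam("top"); k=.64
for n,u,v,z in[("knob",369,285,.16),("cover",369,286,.132),("cap",190,389,.05),("trayTL",535,321,.03),("trayTR",636,336,.03),("trayBL",521,421,.03),("trayBR",624,437,.03),("blue+",370,242,.1),("blue-",371,335,.1)]:
    print(n,ground(f,u*k,v*k,z).round(3))
for p in([.45,.03],[.36,.26],[.33,-.23]):
  for ph in np.radians([-90,-45,0,45,90]):
    q=robot.ik([*p,.36],quat(ph)); print(p,round(np.degrees(ph)),None if q is None else np.round(q,2))
E
python3 s1.py
```

```text
knob [0.606 0.039 0.16 ]
cover [0.609 0.041 0.132]
cap [0.454 0.332 0.05 ]
trayTL [ 0.566 -0.229  0.03 ]
trayTR [ 0.541 -0.395  0.03 ]
trayBL [ 0.402 -0.202  0.03 ]
trayBR [ 0.377 -0.368  0.03 ]
blue+ [0.683 0.041 0.1  ]
blue- [0.537 0.039 0.1  ]
[0.45, 0.03] -90 [-0.63  0.52  0.73  2.11 -0.53  0.7  -1.12]
[0.45, 0.03] -45 [-0.53  0.47  0.56  2.11 -0.4   0.66 -0.48]
[0.45, 0.03] 0 [-0.4   0.44  0.38  2.11 -0.27  0.64  0.16]
[0.45, 0.03] 45 [-0.27  0.43  0.19  2.1  -0.13  0.62  0.8 ]
[0.45, 0.03] 90 [-0.13  0.42  0.    2.1  -0.    0.62  1.44]
[0.36, 0.26] -90 [-1.21  0.51  0.75  2.13 -0.54  0.7  -1.66]
[0.36, 0.26] -45 [-1.07  0.46  0.54  2.13 -0.39  0.65 -1.05]
[0.36, 0.26] 0 [-0.93  0.43  0.33  2.12 -0.23  0.62 -0.44]
[0.36, 0.26] 45 [-0.79  0.41  0.14  2.12 -0.1   0.61  0.2 ]
[0.36, 0.26] 90 [-0.65  0.41 -0.05  2.12  0.03  0.62  0.84]
[0.33, -0.23] -90 [-0.21  0.62  1.15  2.23 -0.82  0.81 -0.08]
[0.33, -0.23] -45 [-0.21  0.62  1.15  2.23 -0.82  0.81  0.71]
[0.33, -0.23] 0 [-0.01  0.46  0.78  2.23 -0.54  0.64  1.16]
[0.33, -0.23] 45 [-0.06  0.49  0.86  2.23 -0.6   0.67  2.02]
[0.33, -0.23] 90 [ 0.19  0.4   0.48  2.23 -0.33  0.59  2.48]
```

```bash
cat > s2.py <<'E'
from h import *
robot.reach([.609,.04,.45],quat(np.pi/2))
f=cam("wrist")
i=rectify(f,(.609,.04),.1,.132); hsv=cv2.cvtColor(i,cv2.COLOR_RGB2HSV)
m=cv2.inRange(hsv,(5,200,120),(20,255,255))
c=max(cv2.findContours(m,0,2)[0],key=cv2.contourArea);(u,v),r=cv2.minEnclosingCircle(c)
print("cover c",.709-v*.0005,.14-u*.0005,"r",r*.0005)
j=rectify(f,(.609,.04),.1,.1)
cv2.imwrite("pics/b.png",np.hstack([i,j])[...,::-1]); print(robot.observe()["clock"],robot.observe()["joint_pos"].round(2))
np.save("w1.npy",f["frame"])
E
python3 s2.py
```

```text
cover c 0.6277499999999999 0.006500000000000006 r 0.0009014378190040588
2.6333 [-0.16  0.53  0.08  1.58 -0.04  1.04  1.5 ]
```

View pics/b.png

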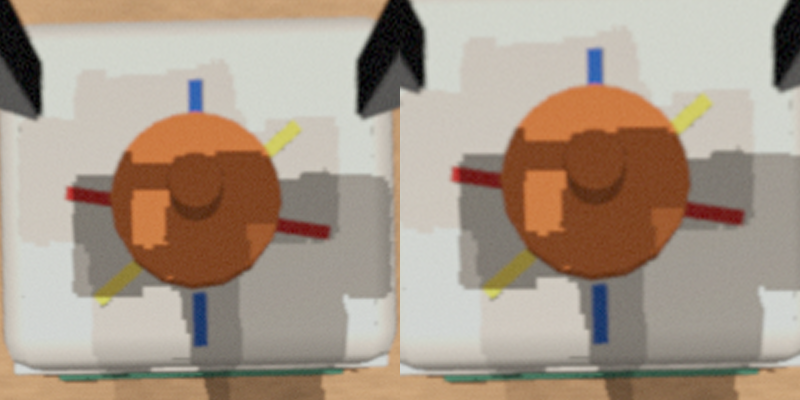

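The wrist view confirms the orange cover on the neck. It is centred at left-panel pixel (196,198), which is about (0.610, 0.042), and the blue line has a yaw of about 1.5°. Next I lift the cover and place it.

```bash
cat > s3.py <<'E'
from h import *
q=quat(np.pi/2+.026)
robot.movel([.610,.042,.36],.2,q)
print(robot.movel([.610,.042,.335],.05,f_stop=8))
robot.move_gripper(.02,25); print("grip",robot.observe()["grip_width"])
robot.movel([.610,.042,.45],.15); print("grip",robot.observe()["grip_width"],robot.observe()["contact_force"].round(2))
f=cam("wrist"); np.savez("neck.npz",frame=f["frame"],T=f["T"]); cv2.imwrite("pics/lift.png",f["frame"][...,::-1])
robot.movel([.4715,-.2985,.45],.25)
print("contact",robot.movel([.4715,-.2985,.25],.1,f_stop=6),robot.movel([.4715,-.2985,.222],.03,f_stop=4))
o=robot.observe();print(o["position"].round(4),o["contact_force"].round(2))
robot.move_gripper(.05); robot.movel([.4715,-.2985,.36],.2); f=cam("top"); cv2.imwrite("pics/top2.png",f["frame"][...,::-1])
robot.move_gripper(.094)
robot.reach([.454,.332,.40],quat(0))
f=cam("wrist")
j=rectify(f,(.454,.332),.06,.056,.0003); cv2.imwrite("pics/cap.png",np.hstack([j,cv2.resize(cam("top")["frame"][150:300,240:420],(480,400))])[...,::-1])
print(robot.observe()["clock"],robot.observe()["joint_pos"].round(2))
E
python3 s3.py
```

```text
False
grip 0.025667323253685585
grip 0.025548969055631802 [-0.61  0.33 -1.9 ]
contact False True
[ 0.4714 -0.2985  0.2275] [0.76 0.17 1.14]
15.0083 [-1.04  0.56  0.56  1.78 -0.37  0.9  -0.32]
```

View pics/cap.png

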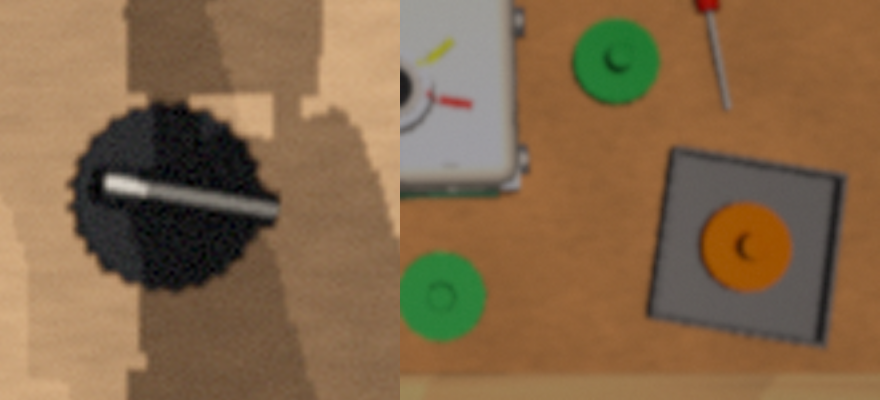

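The cover stands upright in the tray, at about (745,247) in the inset. The cap's line runs from (105,183) to (277,211), so its centre is (0.455, 0.335) and its heading is 80.8°. I'll look at the bare neck first, then pick up the cap.

```bash
cat > s4.py <<'E'
from h import *
robot.reach([.610,.042,.42],quat(np.pi/2+.026))
f=cam("wrist"); a=rectify(f,(.610,.042),.05,.128,.00025)
b=rectify(f,(.610,.042),.1,.1,.0005)
robot.reach([.4549,.3347,.33],quat(np.radians(-9.2)))
print(robot.movel([.4549,.3347,.2285],.1,f_stop=8))
robot.move_gripper(.008,35); print("grip",robot.observe()["grip_width"])
robot.movel([.4549,.3347,.42],.15); print(robot.observe()["grip_width"],robot.observe()["clock"])
robot.reach([.610,.042,.42],quat(np.radians(-9.2+90+10.7)))
w=cam("wrist")["frame"]
cv2.imwrite("pics/neck.png",np.hstack([a,b])[...,::-1]); cv2.imwrite("pics/held.png",w[...,::-1])
print(robot.observe()["joint_pos"].round(2))
E
python3 s4.py
```

```text
False
grip 0.012088233186599668
0.011845179745014497 22.1917
[-0.2   0.56  0.13  1.62 -0.08  0.97  1.56]
```

View pics/neck.png

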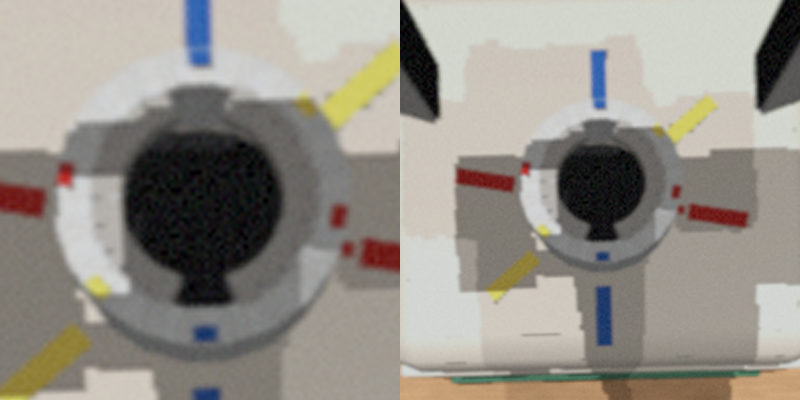

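View pics/held.png

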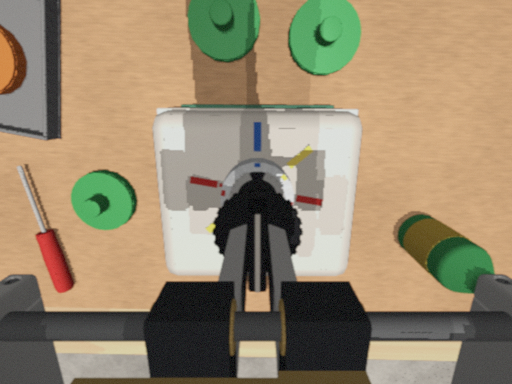

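The rim marks put the neck centre at (0.6112, 0.0414) with a yaw of 1.45°. In the held view the cap hangs between the fingers, with its white line at column 257. I'll overlay the predicted cap outline to check its centring in the hand.

```bash
cat > s5.py <<'E'
from h import *
robot.movel([.6112,.0414,.42],.1,quat(np.radians(91.45)))
f=cam("wrist"); tc=np.linalg.inv(f["tool_from_camera"])
def pr(p):
    q=tc@[*p,1]; return np.array([f["fx"]*q[0]/q[2]+f["cx"],f["fy"]*q[1]/q[2]+f["cy"]])
g=.2285-.18 # cap z at grasp point
im=f["frame"].copy(); x=lambda z:.18+g-z
k=8; crop=(slice(165,300),slice(195,320)); big=cv2.resize(im[crop],None,fx=5.9,fy=4.4,interpolation=cv2.INTER_CUBIC)
dr=lambda P,c:cv2.polylines(big,[np.int32([((pr(p)-[195,165]+.5)*[5.9,4.4]) for p in P])],True,c,1)
t=np.linspace(0,2*np.pi,80)
dr([(x(.026),.031*np.cos(a),.031*np.sin(a)) for a in t],(255,0,0))
dr([(x(.018),.031*np.cos(a),.031*np.sin(a)) for a in t],(0,255,255))
dr([(x(.056),a,b) for a,b in((.006,.027),(-.006,.027),(-.006,-.027),(.006,-.027))],(0,255,0))
cv2.imwrite("pics/over.png",big[...,::-1])
E
python3 s5.py
```

```text
(no output)
```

View pics/over.png

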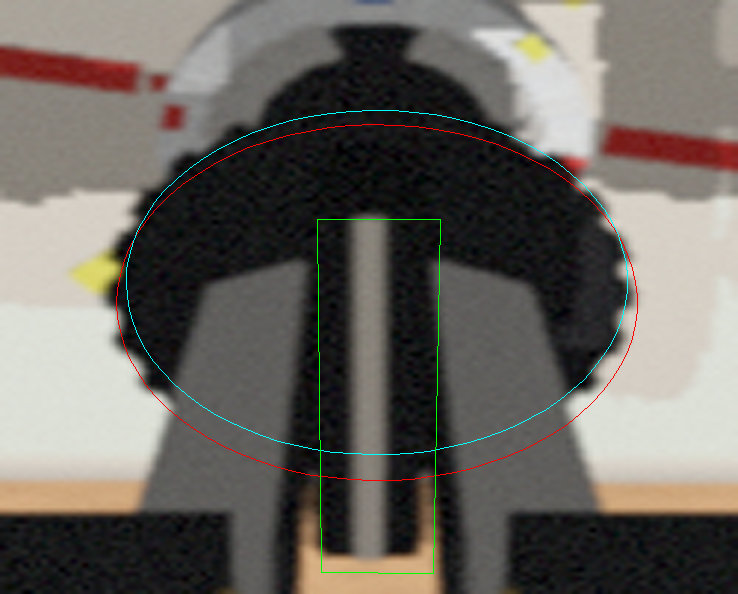

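The overlay shows the cap displaced only about -0.9 mm in tool y (camera bias, because the jaws centre it) and about -1 mm in tool z. I'll correct the target and lower the cap with a force stop.

```bash
cat > s6.py <<'E'
from h import *
c=np.array([.6119,.0425]); 
robot.movel([*c,.37],.15,quat(np.radians(91.45)))
for d in [(0,0),(.0012,0),(-.0012,0),(0,.0012),(0,-.0012)]:
    p=c+d; robot.movel([*p,.362],.05)
    hit=robot.movel([*p,.3385],.025,f_stop=8); o=robot.observe()
    print(d,hit,o["position"].round(4),o["contact_force"].round(1),o["ft_torque"].round(2),o["grip_width"])
    if o["position"][2]<.345: break
print(o["clock"])
E
python3 s6.py
```

```text
(0, 0) False [0.612  0.0425 0.3386] [ 0.   0.8 -1.8] [ 0.06  0.02 -0.03] 0.0118055501086454
26.1833
```

```bash
cat > s7.py <<'E'
from h import *
hit=robot.movel([.6119,.0425,.336],.02,f_stop=5); o=robot.observe(); z=o["position"][2]; print(hit,o["position"].round(4),o["contact_force"].round(1))
z=z+.0006 if hit else .3385
robot.movel([.6119,.0425,z],.02)
for a in np.arange(10,51,10):
    robot.reach([.6119,.0425,z],quat(np.radians(91.45-a))); o=robot.observe()
    print(a,o["position"].round(4),o["contact_force"].round(1),o["ft_torque"].round(2),round(o["grip_width"],4))
    if abs(o["ft_torque"]).max()>4 or np.linalg.norm(o["contact_force"])>30: break
f=cam("wrist"); a=rectify(f,(.611,.0425),.1,.1,.0005)[:,:]; b=rectify(f,(.611,.0425),.1,.166,.0005)
cv2.imwrite("pics/fin.png",np.hstack([a,b])[...,::-1]); print(o["clock"],o["joint_pos"].round(2))
E
python3 s7.py
```

```text
True [0.612  0.0425 0.3385] [-0.1  0.4  3.3]
10 [0.6118 0.0427 0.3387] [ 0.1 -0.  -1.5] [0.04 0.05 0.03] 0.0116
20 [0.6119 0.0427 0.3389] [-0.4 -0.2 -1.7] [0.02 0.02 0.02] 0.0118
30 [0.6119 0.0426 0.339 ] [ 0.3  0.4 -1.6] [-0.04  0.03 -0.02] 0.0121
40 [0.6119 0.0426 0.339 ] [-0.8 -0.  -1.6] [-0.06  0.01 -0.05] 0.0117
50 [0.6119 0.0426 0.339 ] [ 0.3  0.1 -1.5] [-0.03  0.02 -0.02] 0.0122
27.9333 [-0.34  0.68  0.36  1.7  -0.31  0.82  0.9 ]
```

View pics/fin.png

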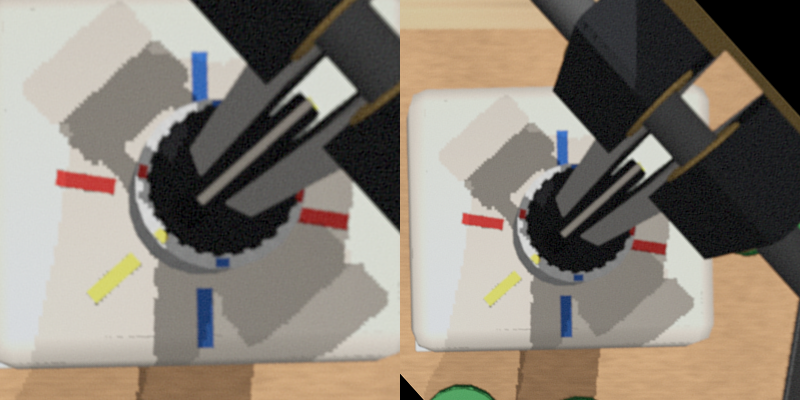

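The cap is under the flange and the handle points at the yellow marks. By eye the line's heading is about -46.9°, against -48.5° for the marks. I'll measure both properly.

```bash
cat > s8.py <<'E'
from h import *
f=cam("wrist"); s=.00025
def ang(m,lab,c,keep):
    m=cv2.bitwise_and(m,keep); n,l,st,ce=cv2.connectedComponentsWithStats(m)
    for k in [i for i in range(1,n) if st[i,4]>150]:
        pts=np.argwhere(l==k)[:,::-1].astype(np.float32); vx,vy,x,y=cv2.fitLine(pts,cv2.DIST_HUBER,0,.01,.01).ravel()
        h=np.degrees(np.arctan2(-vx,-vy)); h=(h+90)%180-90
        print(lab,"heading",round(h,2),"n",len(pts),"ctr",(c[0]+.1-y*s).round(4),(c[1]+.1-x*s).round(4))
c=(.611,.0425)
a=rectify(f,c,.1,.1,s);hsv=cv2.cvtColor(a,cv2.COLOR_RGB2HSV);K=np.full(a.shape[:2],255,np.uint8)
ang(cv2.inRange(hsv,(22,90,80),(35,255,255)),"yellow",c,K);ang(cv2.inRange(hsv,(100,120,60),(125,255,255)),"blue",c,K)
b=rectify(f,c,.1,.166,s);hsv=cv2.cvtColor(b,cv2.COLOR_RGB2HSV)
# end pixels of the white line read in the view: right panel (163..240, 235..163) at .5 mm
K[:]=0; cv2.line(K,(330,466),(462,344),255,14)
print("line vals",hsv[405,390:405:3].tolist())
g=cv2.GaussianBlur(hsv[...,2],(5,5),0); ang(cv2.inRange(g,95,190),"handle",c,K)
E
python3 s8.py
```

```text
yellow heading 39.46 n 446 ctr 0.5933 0.0617
yellow heading -48.5 n 3391 ctr 0.5722 0.0858
blue heading 0.03 n 2450 ctr 0.6729 0.043
blue heading -89.85 n 328 ctr 0.58 0.0314
blue heading 1.25 n 3151 ctr 0.5521 0.0402
line vals [[16, 22, 125], [14, 25, 130], [14, 21, 132], [19, 22, 127], [16, 28, 118]]
handle heading -47.9 n 2235 ctr 0.6098 0.0436
```

```bash
python3 -c "
from h import *
robot.dwell(.3);o=robot.observe();print(o['clock'],o['grip_width'],o['position'],o['contact_force']);robot.hand_in()"
```

```text
28.3333 0.012081834925252924 [0.61189008 0.04240554 0.33909485] [-0.14383908  0.23786326 -1.65340856]
the job is handed in; nothing more can be done
```

The job is handed in at 28.3 s, well inside the 70 s limit. The cap sits at the vent marks and the gripper is still holding it.

- **Cover:** I lifted the orange cover off the neck and stood it in the grey tray. The top view after release showed it upright inside the tray.
- **Fitting the cap:** I lowered the cap in line with the blue marks and it went in freely on the first try. A light press confirmed it was seated, with its origin about 110 mm above the bench.
- **Twist:** I turned it 50° clockwise with almost no torque, well short of the 64° where it starts to click.
- **Last checks:** A line fit puts the handle at -47.9° and the yellow marks at -48.5°, so they agree within about 0.6°. My first reading by eye gave -46.9°. Grip width was a steady 12 mm and the force on the tool was under 2 N.

I didn't touch the oil bottle or the screwdriver. I didn't photograph the cover, bottle or screwdriver again just before handing in.

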